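Set the rod against the stop of the V-trough

TASK

On the exhibition workshop table two aluminium rods lie in V-shaped steel troughs; one trough has a wooden end stop, the other has none. Push the rod in the trough with the stop along its groove, without taking it out of the groove, until its end touches the stop, and leave it lying there in the groove up against the stop. Leave the rod in the other trough alone.

Things in the scene. Friction and masses are not known exactly. Their poses are not given: they have to be found in the camera images.
- rod: The rod to push: round aluminium rod, flat ends, 32 mm diameter, 160 mm long, 0.15 to 0.3 kg, loose in the groove of the trough with the end stop, 50 to 100 mm short of the stop. Origin at its centre on its axis; x axis along it towards the stop: leading end face at x = +80 mm, rear end face at x = -80 mm. Lying in the groove its axis is 49 mm, its top 65 mm above the table. It slides with 1 to 4 N.
- trough: Fixed V-trough with the end stop: steel angle, open side up, on a plywood base 340 x 80 x 18 mm. Origin on the table top under the groove's centre line; x along the groove towards the stop, z up. Groove from x = -170 mm (open end) to +130 mm (stop); its bottom is 26 mm, its rims 40 mm above the table, 34 mm over their outsides. The trough without a stop is alike; either may be the left one.
- end_stop: The end stop: rigid upright wooden block fixed across the trough's far end, 18 mm thick, 66 mm wide, top 78 mm above the table. Origin at the middle of the face that the rod touches, 49 mm above the table (height of the rod's axis); x axis along the groove into the block, away from the rod, z up. The rod touches it when the rod's origin is 80 mm before this point.
- spare_rod: The bystander rod: same size and look, lying loose in the groove of the other trough, which has no end stop. Origin at its centre, x axis along it. To be left alone.

How it is judged (in metres and radians):
On the way:
1. the rod's end presses against the end stop while it lies in the groove (contact force between rod and end_stop above 0.3 N and x of rod in the frame of end_stop above -0.085 m), for 0.05 s.
At the end, for the whole second after the job is handed in: The rod lies at rest in the groove of the trough with the end stop, its leading end within 10 mm of the stop's face (having touched it), its axis within 10 mm and 10 degrees of the groove's line; the rod in the other trough is within 15 mm of where it was (x of rod in the frame of end_stop between -0.09 and -0.07 m and y of rod in the frame of end_stop between -0.01 and 0.01 m and z of rod in the frame of end_stop between -0.01 and 0.01 m and angle between the x axis of rod and the x axis of end_stop, either way round below 0.17 rad and linear speed of rod below 0.01 m/s and distance of spare_rod from where it was at the start of the episode below 0.015 m).
It fails at once if the rod is taken or knocked out of the groove (raised more than 15 mm or shifted sideways more than 15 mm) (z of rod in the frame of end_stop above 0.015 m or y of rod in the frame of end_stop above 0.015 m or y of rod in the frame of end_stop below -0.015 m).
It fails at once if the rod in the other trough is moved more than 15 mm (distance of spare_rod from where it was at the start of the episode above 0.015 m).
It also fails if it takes over 32 s, if anything falls off the work surface, if the arm or the gripper's body presses on something with over 40 N, if the wrist force passes 120 N, or if a joint passes its speed limit or range.

ROBOT

A 6-joint arm with a two-finger parallel gripper is mounted at the origin on the work surface. World frame = base frame: x ahead of the robot, y to its left, z up, the work surface at z = 0. Lengths are in m, angles in degrees, forces in N, time in s.
With the tool pointing down it reaches from about 0.4 to 0.825 m from the base axis. Payload 7 kg.
Tool frame: the origin (TCP) lies at the very end of the fingers, on their centre line; the grasp point (between the pads) lies 19 mm behind it; z points along the fingers, x is the direction in which the jaws open and shut, and the axes are right-handed (so a half turn about z gives the same grasp; the last joint's range is limited). The gripper opens to 88 mm and grips with 3 to 60 N. Pads are 19 mm wide; open, the fingers measure 130 mm over their backs; the gripper's body (78 mm by 193 mm) begins 47 mm behind the grasp point.
Start: joints at [-55.858, 20.546, 0.682, 0, -70.136, -16.507], TCP at [0.204, -0.643, 0.227] pointing down, gripper open.
Joint ranges: [-176.03, 176.03], [-82.01, 121.73], [-58.28, 71.71], [-173.87, 95.51], [-174.79, -0.11], [-173.66, 173.66]. Speed limits (degrees/s): [136.94, 136.94, 172.46, 180, 180, 180].

INTERFACE

Orientations are given as [roll, pitch, yaw] about the fixed x, y, z axes, in that order (R = Rz(yaw) Ry(pitch) Rx(roll)).
In Python, from plant import get_state, optics, order, finder gives the robot as it stands.
- The arm moves only by the shell command python3 -m crank 'ROWS' [FORCE]. ROWS is JSON, a list of rows, each an object of numbers: "dx", "dy", "dz": the shift along the tool's x, y, z in mm; "wx", "wy", "wz": the turn, a rotation vector about the tool's x, y, z in degrees; "hand": the opening in per cent of the stroke, from 0 (shut) to 100 (fully open). A call has 1 to 10 rows; each row shifts and turns the commanded pose from where the row before left it, along the tool's axes as they then stand; what a row does not reach is not made up. A row lasts 1/8 s, in which the tool goes at most 62.5 mm and 10.7 degrees, less where a joint would pass 70% of its speed; a pose out of reach is approached as far as the arm can. A call is refused whole if a number of a shift passes 62.5 or a number of a turn 10.7, either way. A call with a gripper value outside its range is refused whole. The fingers move at their own pace and stop on an object; FORCE is the grip in N (left out, the last holds). Time passes only in rows, so rows that do not move let the fingers close. It gives the time, the measured TCP pose, the force and the opening at its end, in the units of the state.
- get_state(): the state, without advancing time (a new reading comes with each control period).
- optics.capture(name): name is "scene" or "top" or "wrist"; returns the picture (384x512x3 uint8, blue, green, red); there is no depth.
- optics.calibration(name): a dict with "intrinsics" (3x3 intrinsics, pixels), "R" (3x3) and "t" (3): a world point X has camera coordinates R X + t; the wrist camera has in their place "T_tool_cam" (4x4, takes a point from camera to tool coordinates, whose origin is the TCP and whose axes are the tool frame's). Camera axes: x right, y down, z forward; pixel columns grow to the right and rows downward; lengths in m; the calibration is good to about 2 mm. A picture is of the moment at which its call begins: read the wrist's pose just before it. calibration takes no time and is no camera call.
- order.close_job(): hands the job in, once; it reports no verdict.
Trained networks look in the newest picture that a camera, given by its name, has taken for a name from the list of things; names that differ only in an ending like _2 or _b are one class to them, and where a whole thing is asked for, a point or a joint stands for the part that bears it (a point fixed in the world has none). Each returns a list of dicts, best first, with "conf" (0 to 1); they miss things now and then, are a little off and sometimes report something else, mostly with a low value. They report only what shows in the picture. A call takes as long as a camera call.
- finder.masks_of(thing, camera): "mask" (384x512 bool, what is visible of it) and "rect" ([centre column, centre row, width, height] in pixels, round what is visible of it).
- finder.place_of(thing, camera): "centre" ([column, row] in pixels: a listed point, or the origin of a listed thing).
The state is a dict: "time_s": time; "joints": joint angles; "qd": joint speeds; "joint_torque": joint torques, N m; "tcp_pos": TCP position; "eef_rot": TCP orientation; "contact_force": force on the tool from outside, world axes, zero at the start; "moment": the same for the moment, N m; "gripper_width": finger opening in m.
Only numpy, scipy, OpenCV 4.12 (cv2) and the standard library are available. Lean on these libraries where they do the work, as an engineer would, in place of code of your own. Each camera call takes 0.05 s, during which the arm holds its last target.

## Working session

There is one attempt and no reset: what is moved stays moved. The work goes in short steps, Python scripts to look and compute and a shell command to move; the robot and the scene stay as the last step left them, time stands still between calls to the robot, and variables do not carry over. Pictures are saved under pics/ and viewed, and the job is handed in when it is done.

```bash
mkdir -p pics; python3 - <<'E'
from plant import get_state, optics, order, finder
import cv2,numpy as np
print(get_state())
for c in ["top","scene"]:
    im=optics.capture(c); cv2.imwrite(f"pics/{c}0.png",im)
    k=optics.calibration(c);print(c,np.round(k["intrinsics"],1).tolist(),np.round(k["R"],3).tolist(),np.round(k["t"],3).tolist())
    for n in ["rod","end_stop","trough","spare_rod"]:
        print(n,"place",[(np.round(d["centre"],1).tolist(),round(d["conf"],2)) for d in finder.place_of(n,c)],
         "mask",[(np.round(d["rect"],1).tolist(),round(d["conf"],2)) for d in finder.masks_of(n,c)])
E
```

```text
{'time_s': 0.0, 'joints': array([-5.58587721e+01,  2.05915095e+01,  6.32318570e-01, -2.03319806e-02,
       -7.01360185e+01, -1.65071713e+01]), 'qd': array([ 0.03052281,  0.08768629, -0.02560431,  0.1106361 ,  0.01907068,
       -0.10192057]), 'joint_torque': array([ 1.49039308e-03, -5.82712018e+01,  2.93055385e+01,  6.99716359e+00,
        6.83041246e-03, -1.23744012e-04]), 'tcp_pos': array([ 0.20430327, -0.64280915,  0.22561013]), 'eef_rot': array([-1.79991270e+02, -9.67164390e-02,  1.07627125e+02]), 'contact_force': array([0.63788943, 0.10009066, 0.46612744]), 'moment': array([-0.012694  ,  0.05070572,  0.01566561]), 'gripper_width': 0.08798091167341393}
top [[403.3, 0.0, 256.9], [0.0, 403.3, 191.4], [0.0, 0.0, 1.0]] [[-0.022, -1.0, 0.001], [-0.991, 0.022, -0.133], [0.133, -0.004, -0.991]] [0.018, 0.659, 0.684]
rod place [] mask [([358.5, 258.9, 21.7, 92.3], 0.81)]
end_stop place [([354.1, 156.9], 0.88)] mask [([354.2, 153.8, 45.9, 20.5], 0.9)]
trough place [([352.9, 233.2], 0.72)] mask [([352.4, 239.2, 54.2, 182.8], 0.89)]
spare_rod place [([161.6, 214.1], 0.97)] mask [([161.8, 217.2, 21.6, 92.9], 0.58)]
scene [[404.4, 0.0, 255.4], [0.0, 404.4, 185.3], [0.0, 0.0, 1.0]] [[-0.457, 0.889, -0.012], [0.656, 0.328, -0.68], [-0.601, -0.319, -0.733]] [0.3, -0.352, 1.282]
rod place [([213.3, 149.2], 0.6)] mask [([212.8, 151.3, 46.9, 50.7], 0.9)]
end_stop place [([171.6, 197.7], 0.98)] mask []
trough place [([206.8, 175.1], 0.8)] mask [([204.2, 176.5, 103.9, 102.2], 0.6)]
spare_rod place [([343.3, 225.4], 0.73)] mask [([337.4, 226.5, 44.2, 65.7], 0.7)]
```

View pics/top0.png

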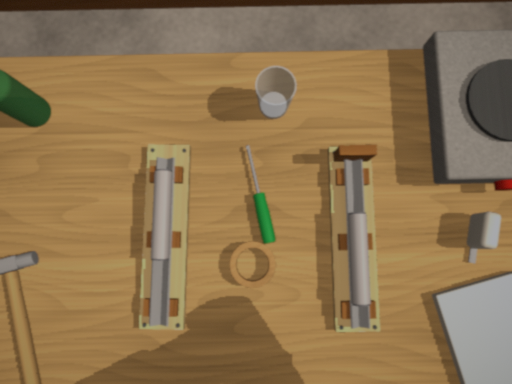

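View pics/scene0.png

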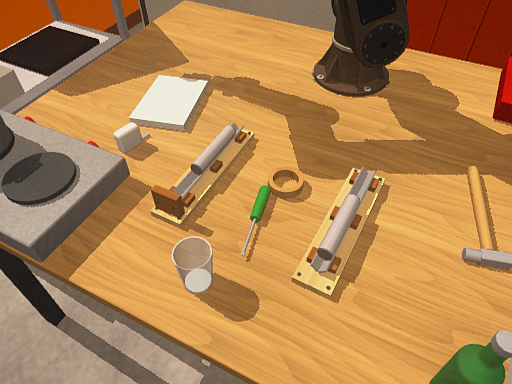

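```bash
cat > h.py <<'E'
import numpy as np
from plant import optics
def ray(c,uv,z):
    k=optics.calibration(c);R=np.array(k["R"]);t=np.array(k["t"]);C=-R.T@t
    d=R.T@np.linalg.inv(k["intrinsics"])@[uv[0],uv[1],1]
    return C+d*(z-C[2])/d[2]
E
python3 - <<'E'
from h import *
from plant import finder
import cv2
for c in ["top","scene"]:
    optics.capture(c)
    for n,z in [("rod",.049),("end_stop",.049),("trough",0),("spare_rod",.049)]:
        for d in finder.place_of(n,c)[:1]: print(c,n,np.round(ray(c,d["centre"],z),4),d["conf"])
        for d in finder.masks_of(n,c)[:1]:
            ys,xs=np.nonzero(d["mask"]); print(" ",cv2.minAreaRect(np.stack([xs,ys],1).astype(np.float32)))
            if n in("rod","spare_rod") and c=="top":
                b=cv2.boxPoints(cv2.minAreaRect(np.stack([xs,ys],1).astype(np.float32)))
                print("   corners@.055",[np.round(ray(c,p,.055)[:2],4).tolist() for p in b])
E
```

```text
top rod [ 0.5356 -0.1736  0.049 ] 0.91
  ((358.4656066894531, 258.9678039550781), (94.38092803955078, 19.38923454284668), 88.09085083007812)
   corners@.055 [[0.6169, -0.1552], [0.6173, -0.1895], [0.4553, -0.1854], [0.455, -0.1521]]
top end_stop [ 0.7147 -0.1742  0.049 ] 0.91
  ((354.5, 153.0), (16.0, 43.0), 90.0)
top trough [ 0.584  -0.1731  0.    ] 0.93
  ((352.7461853027344, 238.19293212890625), (188.3837432861328, 49.66127014160156), 89.01788330078125)
top spare_rod [0.6189 0.1729 0.049 ] 0.9
  ((161.01229858398438, 214.57089233398438), (18.214374542236328, 91.5088882446289), 2.683774948120117)
   corners@.055 [[0.5415, 0.1924], [0.703, 0.1868], [0.7008, 0.1542], [0.5394, 0.1608]]
scene rod [ 0.5371 -0.1803  0.049 ] 0.92
  ((212.88938903808594, 149.84071350097656), (14.487102508544922, 59.73577880859375), 41.18592834472656)
scene end_stop [ 0.7192 -0.1768  0.049 ] 0.71
  ((167.60311889648438, 200.76805114746094), (39.903106689453125, 22.03301239013672), 23.962486267089844)
scene trough [ 0.5887 -0.176   0.    ] 0.91
  ((198.16392517089844, 170.30328369140625), (46.989532470703125, 128.03688049316406), 39.80556869506836)
scene spare_rod [0.6193 0.1771 0.049 ] 0.67
  ((338.44903564453125, 226.44686889648438), (17.046321868896484, 71.16606140136719), 27.758541107177734)
```

The right-hand trough (columns 330-378 in the top view) has the brown stop at about (355,153), and its rod is at (358,259). The left trough holds the spare rod. In world coordinates the rod's rear face is at x≈0.456 and the stop face at x≈0.715, both at y≈-0.173, with the groove at a yaw of about -1°. I'll shut the fingers, turn the jaws across the groove and come down behind the rod.

```bash
python3 -m crank '[{"wz":9.2,"hand":0},{"wz":9.2,"hand":0},{"hand":0},{"hand":0}]' 20
```

```text
validation failed for argument at $[0]...
```

```bash
python3 -m crank '[{"dx":0,"dy":0,"dz":0,"wx":0,"wy":0,"wz":9.2,"hand":0},{"dx":0,"dy":0,"dz":0,"wx":0,"wy":0,"wz":9.2,"hand":0},{"dx":0,"dy":0,"dz":0,"wx":0,"wy":0,"wz":0,"hand":0}]' 20
```

```text
time_s: 2.17
tcp_pos: [0.2045, -0.6432, 0.2266]
eef_rot: [-180.0, -0.0, 89.3]
contact_force: [-0.1, 0.6, 0.2]
gripper_width: 0.0633
```

```bash
python3 -m crank '[{"dx":47.3,"dy":21,"dz":0,"wx":0,"wy":0,"wz":0,"hand":0},{"dx":47.3,"dy":21,"dz":0,"wx":0,"wy":0,"wz":0,"hand":0},{"dx":47.3,"dy":21,"dz":0,"wx":0,"wy":0,"wz":0,"hand":0},{"dx":47.3,"dy":21,"dz":0,"wx":0,"wy":0,"wz":0,"hand":0},{"dx":47.3,"dy":21,"dz":0,"wx":0,"wy":0,"wz":0,"hand":0},{"dx":47.3,"dy":21,"dz":0,"wx":0,"wy":0,"wz":0,"hand":0},{"dx":47.3,"dy":21,"dz":0,"wx":0,"wy":0,"wz":0,"hand":0},{"dx":47.3,"dy":21,"dz":0,"wx":0,"wy":0,"wz":0,"hand":0},{"dx":47.3,"dy":21,"dz":0,"wx":0,"wy":0,"wz":0,"hand":0},{"dx":47.3,"dy":21,"dz":0,"wx":0,"wy":0,"wz":0,"hand":0}]'
python3 - <<'E'
from plant import *
import cv2
print(get_state()["tcp_pos"])
a=optics.capture("wrist");cv2.imwrite("pics/w1.png",a)
cal=optics.calibration("wrist");print(cal)
for n in ["rod","end_stop","trough"]:
    print(n,[(d["centre"],d["conf"]) for d in finder.place_of(n,"wrist")])
cv2.imwrite("pics/s1.png",optics.capture("scene"))
E
```

```text
time_s: 3.42
tcp_pos: [0.4213, -0.1715, 0.227]
eef_rot: [179.9, 0.0, 89.5]
contact_force: [0.3, -0.1, 0.2]
gripper_width: 0.0005
[ 0.42133466 -0.17149178  0.22704537]
{'intrinsics': array([[291.56778192,   0.        , 250.51037134],
       [  0.        , 291.56778192, 194.45740928],
       [  0.        ,   0.        ,   1.        ]]), 'T_tool_cam': array([[ 9.99999915e-01, -3.86519028e-04, -1.40453823e-04,
        -2.50112367e-04],
       [ 4.10323156e-04,  9.60640291e-01,  2.77795003e-01,
        -7.43924125e-02],
       [ 2.75525463e-05, -2.77795037e-01,  9.60640368e-01,
        -1.57570717e-01],
       [ 0.00000000e+00,  0.00000000e+00,  0.00000000e+00,
         1.00000000e+00]])}
rod []
end_stop []
trough []
```

View pics/w1.png

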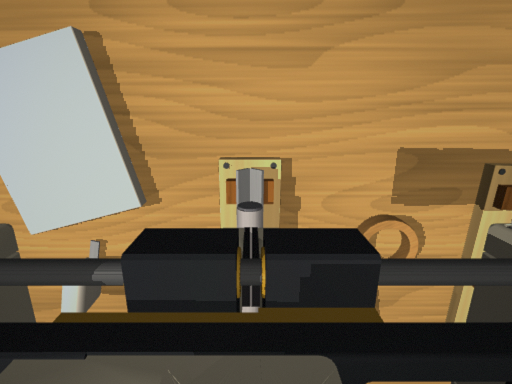

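View pics/s1.png

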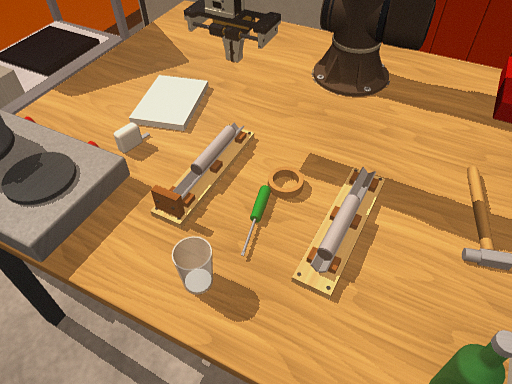

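The wrist view shows the rod's rear end at (250,207), which works out to x≈0.455 and agrees with the top view. It lies on the tool's centre line. Coming down to z≈0.047.

```bash
python3 -m crank '[{"dx":0,"dy":0,"dz":40,"wx":0,"wy":0,"wz":0,"hand":0},{"dx":0,"dy":0,"dz":40,"wx":0,"wy":0,"wz":0,"hand":0},{"dx":0,"dy":0,"dz":40,"wx":0,"wy":0,"wz":0,"hand":0},{"dx":0,"dy":0,"dz":30,"wx":0,"wy":0,"wz":0,"hand":0},{"dx":0,"dy":0,"dz":20,"wx":0,"wy":0,"wz":0,"hand":0},{"dx":0,"dy":0,"dz":10,"wx":0,"wy":0,"wz":0,"hand":0},{"dx":0,"dy":0,"dz":0,"wx":0,"wy":0,"wz":0,"hand":0}]'
python3 - <<'E'
from plant import *
import cv2
cv2.imwrite("pics/s2.png",cv2.resize(optics.capture("scene")[80:240,130:330],None,fx=3,fy=3))
E
```

```text
time_s: 4.55
tcp_pos: [0.4203, -0.1738, 0.0463]
eef_rot: [-179.9, 0.0, 89.2]
contact_force: [0.2, 0.1, 1.6]
gripper_width: 0.0007
```

View pics/s2.png

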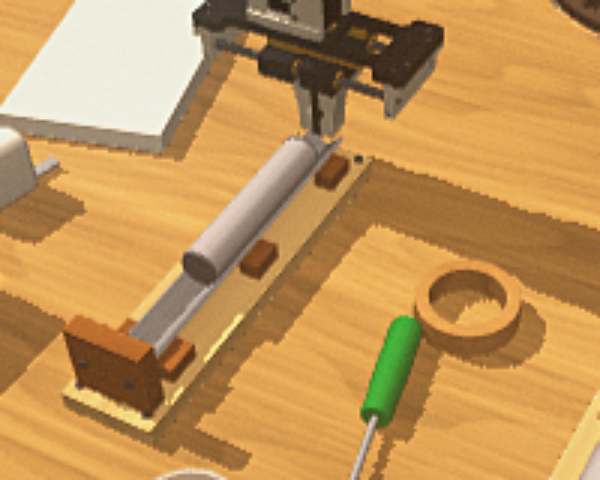

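The fingers are behind the rod, on the groove line and clear of the rims. I'll push slowly.

```bash
python3 -m crank '[{"dx":0,"dy":8,"dz":0,"wx":0,"wy":0,"wz":0,"hand":0},{"dx":0,"dy":8,"dz":0,"wx":0,"wy":0,"wz":0,"hand":0},{"dx":0,"dy":8,"dz":0,"wx":0,"wy":0,"wz":0,"hand":0},{"dx":0,"dy":6,"dz":0,"wx":0,"wy":0,"wz":0,"hand":0},{"dx":0,"dy":6,"dz":0,"wx":0,"wy":0,"wz":0,"hand":0},{"dx":0,"dy":6,"dz":0,"wx":0,"wy":0,"wz":0,"hand":0},{"dx":0,"dy":6,"dz":0,"wx":0,"wy":0,"wz":0,"hand":0},{"dx":0,"dy":6,"dz":0,"wx":0,"wy":0,"wz":0,"hand":0},{"dx":0,"dy":6,"dz":0,"wx":0,"wy":0,"wz":0,"hand":0}]'
python3 - <<'E'
from plant import *
import cv2
cv2.imwrite("pics/s3.png",cv2.resize(optics.capture("scene")[80:240,130:330],None,fx=3,fy=3))
E
```

```text
time_s: 5.72
tcp_pos: [0.4811, -0.1739, 0.0465]
eef_rot: [-180.0, -0.0, 89.2]
contact_force: [-2.8, 1.0, 0.3]
gripper_width: 0.0006
```

View pics/s3.png

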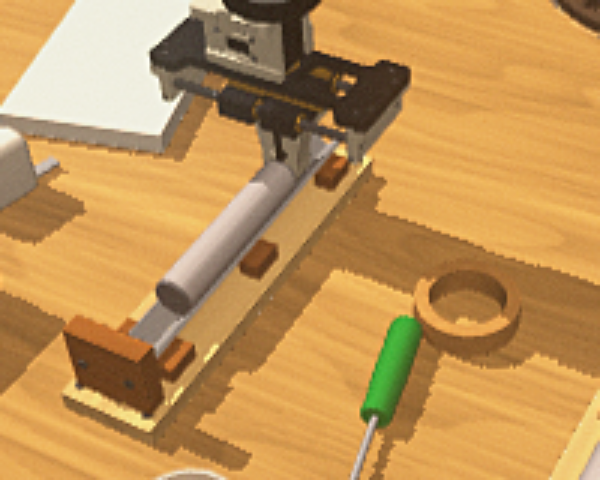

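The rod is sliding in the groove at about 2.8 N, with roughly 60 mm to go.

```bash
python3 -m crank '[{"dx":0,"dy":6,"dz":0,"wx":0,"wy":0,"wz":0,"hand":0},{"dx":0,"dy":6,"dz":0,"wx":0,"wy":0,"wz":0,"hand":0},{"dx":0,"dy":6,"dz":0,"wx":0,"wy":0,"wz":0,"hand":0},{"dx":0,"dy":6,"dz":0,"wx":0,"wy":0,"wz":0,"hand":0},{"dx":0,"dy":6,"dz":0,"wx":0,"wy":0,"wz":0,"hand":0},{"dx":0,"dy":6,"dz":0,"wx":0,"wy":0,"wz":0,"hand":0},{"dx":0,"dy":4,"dz":0,"wx":0,"wy":0,"wz":0,"hand":0},{"dx":0,"dy":4,"dz":0,"wx":0,"wy":0,"wz":0,"hand":0},{"dx":0,"dy":4,"dz":0,"wx":0,"wy":0,"wz":0,"hand":0}]'
python3 - <<'E'
from plant import *
import cv2
cv2.imwrite("pics/s4.png",cv2.resize(optics.capture("scene")[80:240,130:330],None,fx=3,fy=3))
E
```

```text
time_s: 6.9
tcp_pos: [0.529, -0.1745, 0.0466]
eef_rot: [180.0, -0.0, 89.2]
contact_force: [-1.9, 1.5, 1.0]
gripper_width: 0.0004
```

View pics/s4.png

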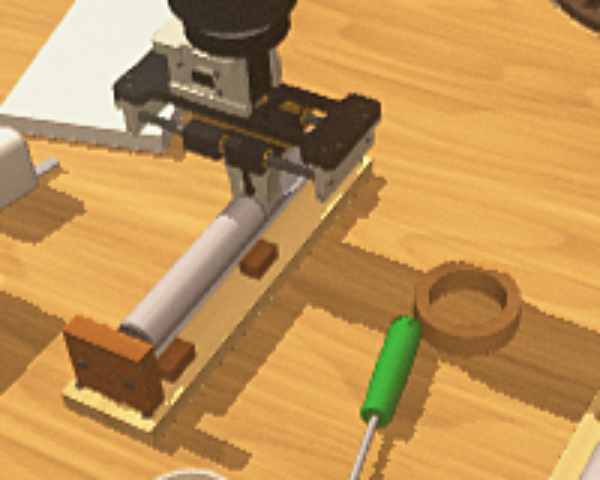

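The picture shows a gap of 15-20 mm left. I'll use smaller steps and watch the force.

```bash
python3 -m crank '[{"dx":0,"dy":3,"dz":0,"wx":0,"wy":0,"wz":0,"hand":0},{"dx":0,"dy":3,"dz":0,"wx":0,"wy":0,"wz":0,"hand":0},{"dx":0,"dy":2,"dz":0,"wx":0,"wy":0,"wz":0,"hand":0},{"dx":0,"dy":2,"dz":0,"wx":0,"wy":0,"wz":0,"hand":0},{"dx":0,"dy":0,"dz":0,"wx":0,"wy":0,"wz":0,"hand":0}]'
```

```text
time_s: 7.58
tcp_pos: [0.539, -0.1747, 0.0466]
eef_rot: [180.0, 0.0, 89.2]
contact_force: [-1.8, 1.5, 0.6]
gripper_width: 0.0005
```

```bash
python3 -m crank '[{"dx":0,"dy":2,"dz":0,"wx":0,"wy":0,"wz":0,"hand":0},{"dx":0,"dy":2,"dz":0,"wx":0,"wy":0,"wz":0,"hand":0}]'
```

```text
time_s: 7.82
tcp_pos: [0.5429, -0.1747, 0.0466]
eef_rot: [180.0, 0.0, 89.2]
contact_force: [-1.7, 1.2, 1.0]
gripper_width: 0.0005
```

```bash
python3 -m crank '[{"dx":0,"dy":1,"dz":0,"wx":0,"wy":0,"wz":0,"hand":0},{"dx":0,"dy":1,"dz":0,"wx":0,"wy":0,"wz":0,"hand":0}]'
```

```text
time_s: 8.07
tcp_pos: [0.5445, -0.1747, 0.0465]
eef_rot: [-180.0, -0.0, 89.2]
contact_force: [-4.7, 3.0, 2.4]
gripper_width: 0.0008
```

```bash
python3 -m crank '[{"dx":0,"dy":1,"dz":0,"wx":0,"wy":0,"wz":0,"hand":0},{"dx":0,"dy":0,"dz":0,"wx":0,"wy":0,"wz":0,"hand":0}]'
python3 - <<'E'
from plant import *
import cv2
cv2.imwrite("pics/s5.png",cv2.resize(optics.capture("scene")[80:240,130:330],None,fx=3,fy=3))
E
```

```text
time_s: 8.32
tcp_pos: [0.5449, -0.1748, 0.0464]
eef_rot: [-179.9, -0.0, 89.2]
contact_force: [-5.5, 2.3, 2.8]
gripper_width: 0.0004
```

View pics/s5.png

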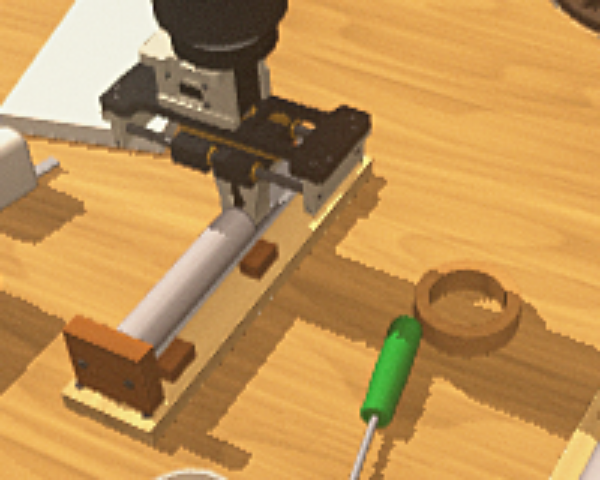

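The TCP stopped at 0.545, where the geometry says contact should be, and the force is rising. I'll push slightly harder to confirm.

```bash
python3 -m crank '[{"dx":0,"dy":2,"dz":0,"wx":0,"wy":0,"wz":0,"hand":0},{"dx":0,"dy":2,"dz":0,"wx":0,"wy":0,"wz":0,"hand":0},{"dx":0,"dy":0,"dz":0,"wx":0,"wy":0,"wz":0,"hand":0}]'
```

```text
time_s: 8.75
tcp_pos: [0.5448, -0.175, 0.0459]
eef_rot: [-179.5, -0.0, 89.2]
contact_force: [-14.5, 2.7, 11.9]
gripper_width: 0.0007
```

14.5 N with no movement: the rod is pressed against the stop. Backing off along the groove, then lifting.

```bash
python3 -m crank '[{"dx":0,"dy":-3,"dz":0,"wx":0,"wy":0,"wz":0,"hand":0},{"dx":0,"dy":-4,"dz":0,"wx":0,"wy":0,"wz":0,"hand":0},{"dx":0,"dy":-10,"dz":0,"wx":0,"wy":0,"wz":0,"hand":0},{"dx":0,"dy":-20,"dz":0,"wx":0,"wy":0,"wz":0,"hand":0},{"dx":0,"dy":-20,"dz":0,"wx":0,"wy":0,"wz":0,"hand":0},{"dx":0,"dy":-10,"dz":-20,"wx":0,"wy":0,"wz":0,"hand":0},{"dx":0,"dy":-20,"dz":-40,"wx":0,"wy":0,"wz":0,"hand":0},{"dx":0,"dy":-20,"dz":-40,"wx":0,"wy":0,"wz":0,"hand":0},{"dx":0,"dy":0,"dz":-30,"wx":0,"wy":0,"wz":0,"hand":0},{"dx":0,"dy":0,"dz":0,"wx":0,"wy":0,"wz":0,"hand":0}]'
python3 - <<'E'
from h import *
from plant import *
import cv2
a=optics.capture("scene");cv2.imwrite("pics/s6.png",cv2.resize(a[80:240,130:330],None,fx=3,fy=3))
for c in ["scene","top"]:
    if c=="top": b=optics.capture("top");cv2.imwrite("pics/t6.png",cv2.resize(b[130:350,130:400],None,fx=2.5,fy=2.5))
    for n in ["rod","end_stop","spare_rod"]:
        print(c,n,[(np.round(ray(c,d["centre"],.049),4).tolist(),round(d["conf"],2)) for d in finder.place_of(n,c)[:1]])
E
```

```text
time_s: 10.0
tcp_pos: [0.4443, -0.1735, 0.1795]
eef_rot: [179.6, 0.0, 89.3]
contact_force: [-0.3, -0.0, -0.9]
gripper_width: 0.0005
scene rod [([0.6367, -0.1826, 0.049], 0.72)]
scene end_stop [([0.7152, -0.1752, 0.049], 0.86)]
scene spare_rod [([0.6191, 0.1757, 0.049], 0.59)]
top rod [([0.6343, -0.1718, 0.049], 0.83)]
top end_stop [([0.7162, -0.1721, 0.049], 0.96)]
top spare_rod [([0.6227, 0.1765, 0.049], 0.9)]
```

View pics/s6.png

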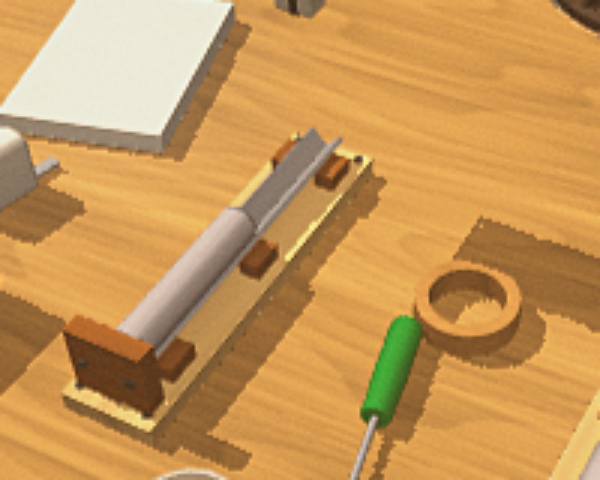

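View pics/t6.png

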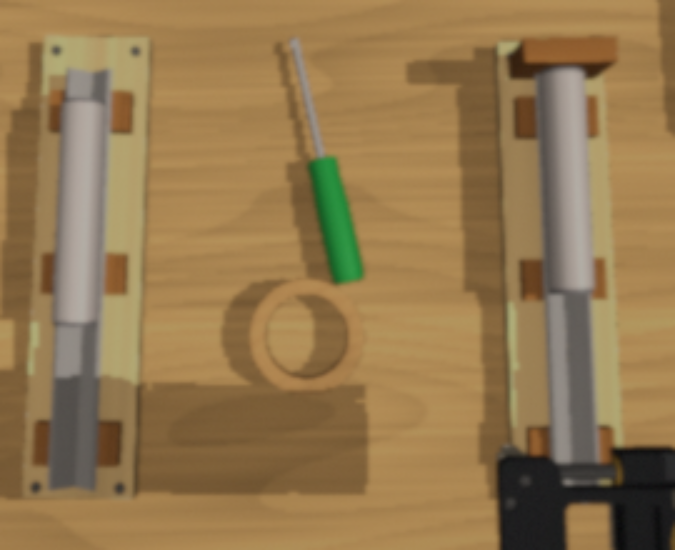

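The rod lies in the groove with its end against the stop, at (565,70) in the enlarged top view. Its centre is 79-82 mm before the stop face, and the spare rod has not moved.

```bash
python3 -c "
from plant import order
print(order.close_job())"
```

```text
the job is handed in; nothing more can be done
None
```

I pushed the rod along its groove with closed fingers until it met the end stop, then backed off along the groove, lifted clear and handed the job in at about 10.5 s. The hand-in gives no verdict.

- **Contact with the stop:** the rod slid at about 2–3 N. At the stop the force rose to 14.5 N along the groove with no further movement.
- **Final position:** after backing off, the pictures show the rod in the groove up against the stop. Its centre measured 82 mm (top camera) and 79 mm (scene camera) before the stop's face, against 80 mm expected.
- **Sideways position:** the two cameras disagree. The scene camera puts the rod about 7 mm to the side, as it did by a few millimetres before the push. The top camera puts it within 1 mm of the groove line, and the pictures agree with that.
- **Spare rod:** it looks untouched, and its measured position changed by no more than about 5 mm, which is within the detector's scatter.
- **Refused command:** my first move was refused because its rows did not list every key. The arm did not move.

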